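# Make up the top-coat kit and the primer kit

### The arm

A 7-joint arm with a two-finger parallel gripper is mounted at the origin on the work surface. World frame = base frame: x ahead of the robot, y to its left, z up, the work surface at z = 0. Lengths are in mm, angles in rad, forces in N, time in s.
With the tool pointing down it reaches from about 400 to 875 mm from the base axis. Payload 4.4 kg.
Tool frame: the origin (TCP) lies at the very end of the fingers, on their centre line; the grasp point (between the pads) lies ctrl.grip_depth behind it (ctrl.grip_depth is the distance from the TCP to the grasp point, in mm); z points along the fingers, y is the direction in which the jaws open and shut (so a half turn about z gives the same grasp; the last joint's range is limited). The gripper opens to 85 mm and grips with 20 to 120 N. Pads are 22 mm wide; open, the fingers measure 114 mm over their backs; the gripper's body (76 mm by 85 mm) begins 54 mm behind the grasp point. The pads swing forward as they close: fully open they stand 13 mm farther back than shut.
Start: joints at [1.135, 0.628, 0.038, 1.517, -0.027, 0.996, -0.02], TCP at [234.957, -606.064, 231.313] pointing down, gripper open.
Joint ranges: [-3.06, 3.06], [-0.37, 2.12], [-1.25, 1.32], [0.18, 2.47], [-1.1, 4.24], [0.23, 1.98], [-2.94, 2.94]. Speed limits (rad/s): [2.57, 2.57, 3.14, 3.14, 3.14, 3.14, 3.14].

### API

Orientations are given as [roll, pitch, yaw] about the fixed x, y, z axes, in that order (R = Rz(yaw) Ry(pitch) Rx(roll)).
In Python, from cell import ctrl gives the robot as it stands.
- The arm moves only by the tool servo_tool, never from a script. Its argument "commands" is one flat list of numbers, 5 for each row, row after row: the shift along the tool's x, y, z in units of 25 mm (1.0 is 25 mm), then the turn about the tool's z in units of 6 degrees (1.0 is 6 degrees), then the closure, from 0 (fully open) to 1 (shut). In form: [tx, ty, tz, twist, gripper, tx, ty, tz, twist, gripper, ...]. A call has 1 to 10 rows; each row is the pose to reach, as a shift and turn from the pose commanded when the call began, along the tool's axes at that moment; what a row does not reach only later rows make up. A row lasts 1/12 s, in which the tool goes at most 41.7 mm and 7.16 degrees, less where a joint would pass 70% of its speed; a pose out of reach is approached as far as the arm can. A call with a gripper value outside its range is refused whole. The fingers move at their own pace and stop on an object; the grip force is fixed at half the most. Time passes only in rows, so rows that repeat a pose let the fingers close. It gives the time, the measured TCP pose, the force and the opening at its end, in the units of the state.
- ctrl.read_state(): the state, without advancing time (a new reading comes with each control period).
- ctrl.get_image(name): name is "scene" or "top" or "wrist"; returns a dict with "img" (420x560x3 uint8, blue, green, red), "K" (3x3 intrinsics, pixels), "T" (4x4, takes a point from camera to world coordinates). Camera axes: x right, y down, z forward; pixel columns grow to the right and rows downward; lengths in mm; the calibration is good to about 2 mm. A picture is of the moment at which its call begins. There is no depth.
- ctrl.finish_job(): hands the job in, once; it reports no verdict.
The state is a dict: "clock": time; "qpos": joint angles; "qd": joint speeds; "tau": joint torques, N m; "eef_pos": TCP position; "tool_rot": TCP orientation; "force": force on the tool from outside, world axes, zero at the start; "torque": the same for the moment, N m; "width": finger opening in mm.
Only numpy, scipy, OpenCV 4.12 (cv2) and the standard library are available. Lean on these libraries where they do the work, as an engineer would, in place of code of your own. Each camera call takes 0.05 s, during which the arm holds its last target.

### The job

Make up the two painting kits from the stock standing on the bench, one thing to a bay, whichever bay you like: the yellow tray gets the red enamel tin, the hardener bottle with the orange cap and the white mixing cup, and the blue tray gets the grey primer tin and the round sanding pad with the wooden knob. Set each one down upright on the tray's floor without dropping it or tipping anything over, and leave the green tin and the roll of tape where they are.

Things in the scene. Friction and masses are not known exactly. Their poses are not given: they have to be found in the camera images.
- red_tin_c (a point): The red enamel paint tin: steel can 62 mm in diameter (64 mm over the beads) and 70 mm high, red band round it and red lid in a steel rim, standing upright, about 260 g. This point is its centre, 35 mm above its underside; z up.
- hardener_c (a point): Bottle of hardener: white plastic body 44 mm in diameter and 64 mm high with an orange label band, above it a narrow shoulder and a 28 mm orange screw cap, 90 mm high in all, standing upright, about 100 g. This point is its centre, 45 mm above its underside; z up.
- cup_c (a point): White plastic mixing cup with dark measuring marks, open at the top: 52 mm in diameter at the foot, widening to 65 mm at the rim, 72 mm high, wall 2.5 mm, standing upright, about 30 g. This point is its centre, 36 mm above its underside; z up.
- grey_tin_c (a point): The grey primer paint tin: steel can 62 mm in diameter (64 mm over the beads) and 70 mm high, dark grey band round it and dark grey lid in a steel rim, standing upright, about 260 g. This point is its centre, 35 mm above its underside; z up.
- sander_c (a point): Round hand-sanding pad: a light grey disc 66 mm in diameter and 22 mm high with dark red abrasive below, and a turned wooden knob on top, 36 mm in diameter between 42 and 62 mm above the underside (28 mm neck below that), 66 mm high in all, standing on its abrasive, about 120 g. This point is its centre, 33 mm above its underside; z up.
- yellow_tray: The kit tray with yellow painted rim and dividers and a bare plywood floor, standing fast on the bench: 276 mm long (its x axis) x 96 mm wide (its y axis), rim 24 mm high, rim and dividers 6 mm thick, floor 6 mm above the bench. Two dividers across it (22 mm high) make three square bays of 84 x 84 mm in a row, their centres at x = -90, 0 and +90 mm, y = 0. Origin: centre of its underside, on the bench; z up.
- blue_tray: The kit tray with blue painted rim and dividers and a bare plywood floor, standing fast on the bench: 276 mm long (its x axis) x 96 mm wide (its y axis), rim 24 mm high, rim and dividers 6 mm thick, floor 6 mm above the bench. Two dividers across it (22 mm high) make three square bays of 84 x 84 mm in a row, their centres at x = -90, 0 and +90 mm, y = 0. Origin: centre of its underside, on the bench; z up.
- green_tin_c (a point): The green paint tin: steel can 62 mm in diameter (64 mm over the beads) and 70 mm high, green band round it and green lid in a steel rim, standing upright, about 260 g. This point is its centre, 35 mm above its underside; z up. It stands among the stock and stays there.
- tape: Roll of beige masking tape lying flat, 100 mm outside and 76 mm inside diameter, 24 mm high, to be left alone. Origin: centre of its underside.

How it is judged (in metres and radians):
At the end, for the whole second after the job is handed in: Red tin, hardener and cup stand in bays of the yellow tray, grey tin and sanding pad in bays of the blue tray: on the tray floor within 4 mm, upright within 0.1 rad, released and at rest; green tin and tape within 20 mm of where they began (x of red_tin_c in the frame of yellow_tray between -0.125 and 0.125 m and y of red_tin_c in the frame of yellow_tray between -0.03 and 0.03 m and z of red_tin_c in the frame of yellow_tray between 0.037 and 0.045 m and angle between each of red_tin_c, hardener_c, cup_c, grey_tin_c, sander_c's own z axis and vertical below 0.1 rad and linear speed of each of red_tin, hardener, cup, grey_tin, sander below 0.02 m/s and x of hardener_c in the frame of yellow_tray between -0.125 and 0.125 m and y of hardener_c in the frame of yellow_tray between -0.03 and 0.03 m and z of hardener_c in the frame of yellow_tray between 0.047 and 0.055 m and x of cup_c in the frame of yellow_tray between -0.125 and 0.125 m and y of cup_c in the frame of yellow_tray between -0.03 and 0.03 m and z of cup_c in the frame of yellow_tray between 0.038 and 0.046 m and x of grey_tin_c in the frame of blue_tray between -0.125 and 0.125 m and y of grey_tin_c in the frame of blue_tray between -0.03 and 0.03 m and z of grey_tin_c in the frame of blue_tray between 0.037 and 0.045 m and x of sander_c in the frame of blue_tray between -0.125 and 0.125 m and y of sander_c in the frame of blue_tray between -0.03 and 0.03 m and z of sander_c in the frame of blue_tray between 0.035 and 0.043 m and distance of each of green_tin_c, tape from where it was at the start of the episode below 0.02 m); the robot touches nothing.
It fails at once if the green tin or the tape is pushed more than 20 mm from where it stood (distance of any of green_tin_c, tape from where it was at the start of the episode above 0.02 m).
It fails at once if one of the five things is tipped over (more than 0.7 rad) (angle between any of red_tin_c, hardener_c, cup_c, grey_tin_c, sander_c's own z axis and vertical above 0.7 rad).
It fails at once if one of the five things is dropped: within 20 mm of standing on the bench it moves faster than 0.7 m/s (a fall of about 25 mm) ((height (world z) of red_tin_c below 0.055 m and linear speed of red_tin above 0.7 m/s) or (height (world z) of hardener_c below 0.065 m and linear speed of hardener above 0.7 m/s) or (height (world z) of cup_c below 0.056 m and linear speed of cup above 0.7 m/s) or (height (world z) of grey_tin_c below 0.055 m and linear speed of grey_tin above 0.7 m/s) or (height (world z) of sander_c below 0.053 m and linear speed of sander above 0.7 m/s)).
It also fails if it takes over 128 s, if anything falls off the work surface, if the arm or the gripper's body presses on something with over 40 N, if the wrist force passes 120 N, or if a joint passes its speed limit or range.

## Working session

There is one attempt and no reset: what is moved stays moved. The work goes in short steps, Python scripts to look and compute and a tool call to move; the robot and the scene stay as the last step left them, time stands still between calls to the robot, and variables do not carry over. Pictures are saved under pics/ and viewed, and the job is handed in when it is done.

Besides the shell and the picture viewer there is one more tool, called as name(argument=value, ...) on one line, values as JSON. servo_tool: Moves the arm, as the interface text tells. Its arguments: {"type":"object","properties":{"commands":{"type":"array","items":{"type":"number"}}},"required":["commands"]}

```bash
ls; mkdir -p pics
python3 - <<'E'
from cell import ctrl
import cv2, numpy as np
print(ctrl.grip_depth, ctrl.read_state())
for n in ["scene","top","wrist"]:
    d=ctrl.get_image(n); cv2.imwrite(f"pics/{n}0.png",d["img"]); print(n,d["K"].round(1).tolist(),d["T"].round(3).tolist())
    np.savez(f"{n}0.npz",**d)
E
```

```text
pics
18.700000000000003 {'clock': 0.0, 'qpos': array([ 1.13519305,  0.62934311,  0.03843967,  1.51837642, -0.02699901,
        0.99633041, -0.02001962]), 'qd': array([ 0.00031   ,  0.00151715,  0.00230999, -0.0010873 , -0.00017254,
        0.00125259, -0.00026631]), 'tau': array([ 1.91343092e-04, -5.63393247e+01,  1.22641157e+00, -1.93440056e+01,
        1.10914363e-02,  1.03286622e-02,  2.04470484e-05]), 'eef_pos': array([ 234.72667191, -605.45066024,  230.38833595]), 'tool_rot': array([-3.13965347e+00,  2.54143438e-05,  3.69785879e-01]), 'force': array([-0.46461732,  0.24937283, -0.15436946]), 'torque': array([-0.04616862, -0.00998338,  0.02653706]), 'width': 85.54533382782859}
scene [[444.7, 0.0, 287.1], [0.0, 444.7, 214.6], [0.0, 0.0, 1.0]] [[0.467, 0.616, -0.635, 1281.362], [0.884, -0.339, 0.321, -355.092], [-0.017, -0.712, -0.702, 817.829], [0.0, 0.0, 0.0, 1.0]]
top [[390.1, 0.0, 284.2], [0.0, 390.1, 214.7], [0.0, 0.0, 1.0]] [[-0.027, -0.99, 0.141, 428.709], [-0.999, 0.032, 0.032, -20.691], [-0.036, -0.14, -0.989, 1000.417], [0.0, 0.0, 0.0, 1.0]]
wrist [[324.3, 0.0, 275.6], [0.0, 324.3, 214.4], [0.0, 0.0, 1.0]] [[0.362, -0.887, -0.287, 308.11], [-0.932, -0.346, -0.109, -577.914], [-0.003, 0.306, -0.952, 373.771], [0.0, 0.0, 0.0, 1.0]]
```

View pics/top0.png

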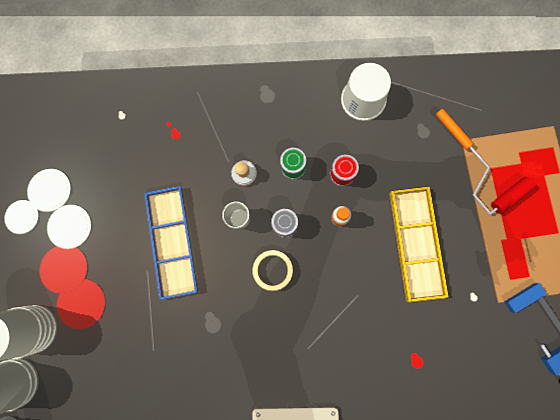

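View pics/scene0.png

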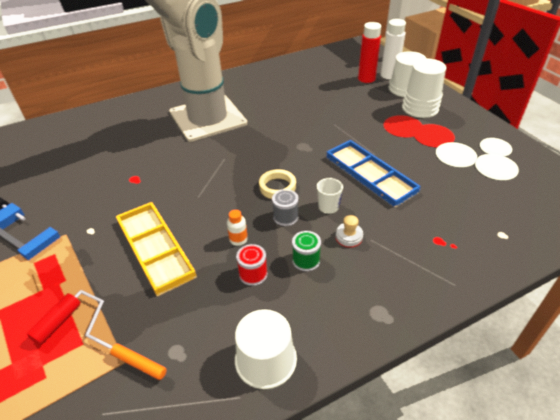

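View pics/wrist0.png

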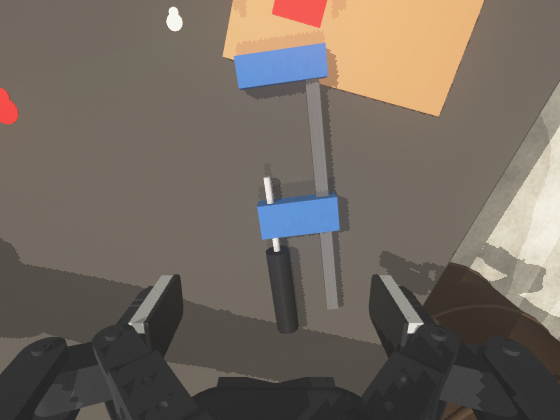

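The top view shows the stock: sander (243,172), green (292,161), red (344,168), cup (236,215), grey (284,222), hardener (341,215) and tape (272,270). The blue tray is around (172,243) and the yellow around (420,244). Next I measure them.

```bash
cat > h.py <<'E'
import numpy as np, cv2
def load(n): 
    d=np.load(n+"0.npz"); return d["img"],d["K"],d["T"]
def cast(K,T,uv,z):
    r=T[:3,:3]@np.linalg.solve(K,[uv[0],uv[1],1.]); o=T[:3,3]
    return o+r*(z-o[2])/r[2]
def proj(K,T,p):
    q=T[:3,:3].T@(np.asarray(p,float)-T[:3,3]); q=K@q; return q[:2]/q[2]
E
python3 - <<'E'
from h import *
img,K,T=load("top")
c=cv2.resize(img[130:310,210:370],None,fx=4,fy=4,interpolation=cv2.INTER_CUBIC)
cv2.imwrite("pics/topc.png",c[:600])
s,_,_=load("scene")
cv2.imwrite("pics/scenec.png",cv2.resize(s[165:295,215:375],None,fx=4.5,fy=4.5,interpolation=cv2.INTER_CUBIC)[:600])
hsv=cv2.cvtColor(img,cv2.COLOR_BGR2HSV)
def blob(m,box):
    M=np.zeros_like(m);x0,y0,x1,y1=box;M[y0:y1,x0:x1]=m[y0:y1,x0:x1]
    cs,_=cv2.findContours(M,cv2.RETR_EXTERNAL,cv2.CHAIN_APPROX_NONE);return max(cs,key=cv2.contourArea)
H,S,V=cv2.split(hsv)
# trays
for name,m,box in (("blue",((H>95)&(H<130)&(S>120)),(130,170,215,310)),("yellow",((H>18)&(H<32)&(S>150)),(380,170,460,310))):
    c=blob(m.astype(np.uint8)*255,box)
    r=cv2.minAreaRect(c);b=cv2.boxPoints(r)
    P=np.array([cast(K,T,p,24) for p in b])
    e=[np.linalg.norm(P[i]-P[i-1]) for i in range(4)]
    ctr=P.mean(0);i=int(np.argmax(e));d=P[i]-P[i-1]
    print(name,r,ctr.round(1),np.round(e,1),np.degrees(np.arctan2(d[1],d[0])).round(1))
for name,m,box,z in (("red",((H<8)|(H>172))&(S>150),(325,145,365,190),70),("green",(H>50)&(H<90)&(S>100),(275,140,310,185),70),("orange",(H>5)&(H<20)&(S>150),(328,200,355,228),90),("tape",(H>15)&(H<35)&(S>30)&(V>150),(248,245,300,295),24)):
    c=blob(m.astype(np.uint8)*255,box);e=cv2.fitEllipse(c);print(name,cv2.boundingRect(c),np.round(e[0],1),np.round(e[1],1),cast(K,T,e[0],z).round(1))
E
```

```text
blue ((169.8468017578125, 242.25433349609375), (108.41677856445312, 38.090328216552734), 81.25383758544922) [510.  302.4  24. ] [277.   98.8 276.4  94.9] 10.0
yellow ((418.01348876953125, 244.08108520507812), (113.92849731445312, 42.08613967895508), 80.53767395019531) [ 487.3 -318.1   24. ] [279.9 105.8 279.7 101.5] 5.6
red (335, 157, 21, 21) [345.1 166.7] [19.6 20.5] [ 675.3 -142.8   70. ]
green (283, 150, 20, 20) [292.6 159.6] [19.4 19.9] [697.9 -15.4  70. ]
orange (337, 208, 12, 13) [342.5 213.5] [11.4 12.3] [ 557.3 -128.6   90. ]
tape (252, 250, 41, 41) [272.1 270. ] [39.5 40. ] [430.7  44.4  24. ]
```

View pics/topc.png

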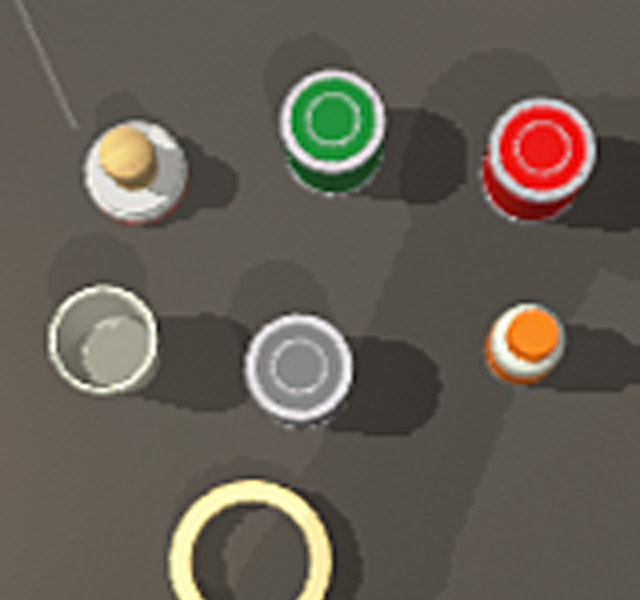

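View pics/scenec.png

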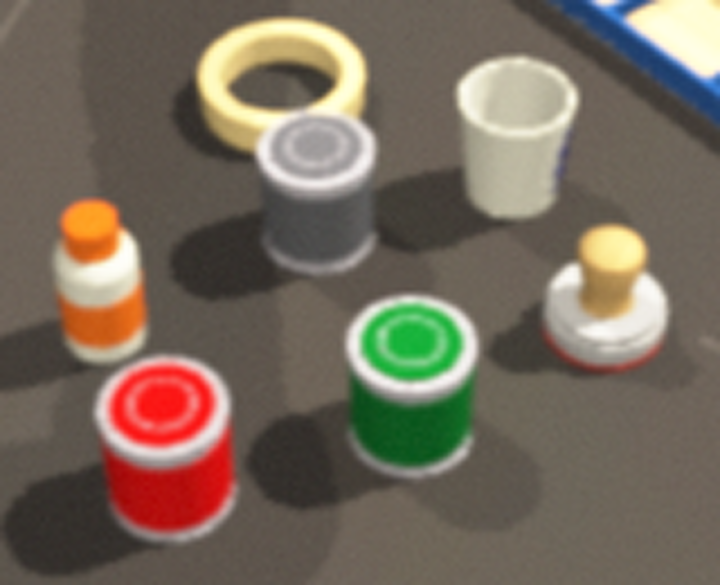

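Run:
```python
from h import *
img,K,T=load("top"); s,Ks,Ts=load("scene")
a=cv2.resize(img[180:306,140:204],None,fx=4.7,fy=4.7,interpolation=cv2.INTER_CUBIC)
b=cv2.resize(img[180:306,384:454],None,fx=4.7,fy=4.7,interpolation=cv2.INTER_CUBIC)
cv2.imwrite("pics/trays.png",np.hstack([a,np.zeros((a.shape[0],20,3),np.uint8),b]));print(a.shape,b.shape)
top=dict(red=((543,148),70),green=((333,119),70),grey=((299,367),70),cup=((103,339),72),knob=((127,152),66),cap=((533,335),90))
sc=dict(red=(162,403),green=(411,341),grey=(316,147),cup=(516,92),knob=(612,245),cap=(90,217))
for k,(p,z) in top.items():
    A=cast(K,T,(210+(p[0]+.5)/4-.5,130+(p[1]+.5)/4-.5),z)
    B=cast(Ks,Ts,(215+(sc[k][0]+.5)/4.5-.5,165+(sc[k][1]+.5)/4.5-.5),z)
    print(k,A.round(1),B.round(1))
```

```text
(592, 301, 3) (592, 329, 3)
red [ 675.4 -143.4   70. ] [ 676.2 -141.    70. ]
green [698.4 -16.   70. ] [699.2 -14.2  70. ]
grey [545.6   9.1  70. ] [548.3  10.9  70. ]
cup [566.1 127.   72. ] [564.1 130.8  72. ]
knob [683.3 111.9  66. ] [687.8 114.2  66. ]
cap [ 557.6 -129.4   90. ] [ 558.8 -127.1   90. ]
```

View pics/trays.png

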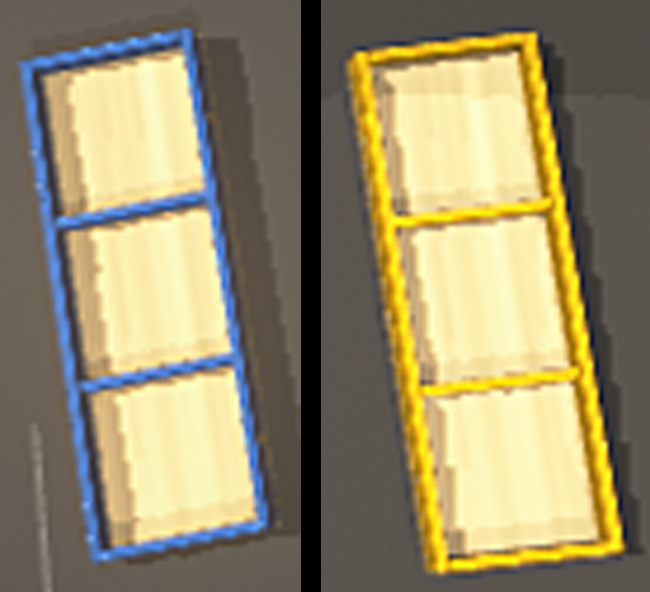

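Run:
```python
from h import *
img,K,T=load("top")
def f(p,ox): return cast(K,T,(ox+(p[0]+.5)/4.7-.5,180+(p[1]+.5)/4.7-.5),24)
for n,c,ox in (("blue",[(22,65),(190,30),(268,525),(97,562)],140),("yellow",[(39,52),(216,35),(303,550),(119,570)],384)):
    P=np.array([f(p,ox) for p in c]);d=(P[0]+P[1]-P[2]-P[3])/2;ang=np.arctan2(d[1],d[0]);m=P.mean(0)
    print(n,m.round(1),np.linalg.norm(np.roll(P,1,0)-P,axis=1).round(1),np.degrees(ang).round(1))
    for t in (-90,0,90): print(t,(m[:2]+t*np.array([np.cos(ang),np.sin(ang)])).round(1))
```

```text
blue [509.4 301.2  24. ] [272.9  94.5 272.   92.5] 9.6
-90 [420.6 286.2]
0 [509.4 301.2]
90 [598.1 316.2]
yellow [ 487.7 -322.1   24. ] [274.3  94.8 272.5  94.8] 4.8
-90 [ 398.  -329.6]
0 [ 487.7 -322.1]
90 [ 577.4 -314.5]
```

```bash
cat > go.py <<'E'
import sys,numpy as np
from cell import ctrl
x,y,z,yawd=map(float,sys.argv[1:5])
s=ctrl.read_state();p=s["eef_pos"];r,pi_,yaw=s["tool_rot"]
d=np.array([x,y,z])-p
c,sn=np.cos(yaw),np.sin(yaw)
tw=(np.degrees(yaw)-yawd+180)%360-180
print("t",round(s["clock"],2),"pos",p.round(1),"yaw",np.degrees(yaw).round(1),"tilt",round(abs(r)-np.pi,3),round(pi_,3),"w",round(s["width"],1),"F",s["force"].round(1),"dist",np.linalg.norm(d).round())
print("units tx ty tz twist:",np.round([(d[0]*c+d[1]*sn)/25,(d[0]*sn-d[1]*c)/25,-d[2]/25,tw/6],2))
E
python3 go.py 675.5 -142.5 150 5
```

```text
t 0.15 pos [ 234.8 -605.6  230.6] yaw 21.2 tilt -0.001 -0.0 w 85.2 F [-0.7  0.5  0.5] dist 644.0
units tx ty tz twist: [ 23.13 -10.9    3.22   2.7 ]
```

servo_tool(commands=[2,-1,0,0.5,0,4,-2,0,1,0,6,-3,0,1.5,0,8,-4,0,2,0,9.5,-4.7,0,2.7,0,11,-5.4,0,2.7,0,12.5,-6,0,2.7,0,14,-6.7,0,2.7,0,15.5,-7.4,0,2.7,0,17,-8,0,2.7,0])

```text
clock: 0.98
eef_pos: [522.1, -301.4, 231.2]
tool_rot: [-3.141, 0.0, 0.087]
force: [0.3, -0.6, -0.1]
width: 85.6
```

```bash
python3 go.py 675.5 -142.5 130 5
```

```text
t 0.98 pos [ 522.1 -301.4  231.2] yaw 5.0 tilt -0.0 0.0 w 85.6 F [ 0.3 -0.6 -0.1] dist 243.0
units tx ty tz twist: [ 6.67 -5.8   4.05 -0.  ]
```

servo_tool(commands=[0,0,0,0,0,0,0,0,0,0,0,0,0,0,0])

```text
clock: 1.23
eef_pos: [520.6, -303.6, 231.0]
tool_rot: [3.141, 0.001, 0.087]
force: [-0.5, 0.2, -0.6]
width: 85.3
```

```bash
python3 go.py 675.5 -142.5 130 5
```

```text
t 1.23 pos [ 520.6 -303.6  231. ] yaw 5.0 tilt -0.0 0.001 w 85.3 F [-0.5  0.2 -0.6] dist 245.0
units tx ty tz twist: [ 6.73 -5.88  4.04  0.  ]
```

servo_tool(commands=[1.7,-1.5,0,0,0,2.9,-2.6,0.3,0,0,4,-3.5,0.8,0,0,5,-4.4,1.5,0,0,5.8,-5.1,2.4,0,0,6.4,-5.6,3.2,0,0,6.7,-5.85,3.8,0,0,6.73,-5.88,4.04,0,0,6.73,-5.88,4.04,0,0,6.73,-5.88,4.04,0,0])

```text
clock: 2.07
eef_pos: [674.8, -145.9, 130.9]
tool_rot: [3.139, 0.001, 0.083]
force: [0.1, -0.5, 0.5]
width: 85.1
```

```bash
python3 go.py 675.5 -142.5 25 5; python3 -c "
from cell import ctrl;import cv2
from h import *
d=ctrl.get_image('wrist');cv2.imwrite('pics/w1.png',d['img']);print(proj(d['K'],d['T'],[675.5,-142.5,70]),d['T'][:3,3])"
```

```text
t 2.07 pos [ 674.8 -145.9  130.9] yaw 4.8 tilt -0.002 0.001 w 85.1 F [ 0.1 -0.5  0.5] dist 106.0
units tx ty tz twist: [ 0.04 -0.13  4.24 -0.04]
[269.88392807 230.87728416] [ 753.13729325 -139.57040654  274.14216567]
```

View pics/w1.png

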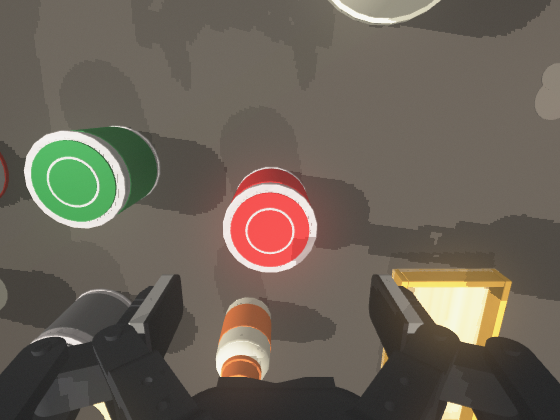

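The red lid sits at (270,230), and the prediction was (269.9,230.9). I descend and grip.

servo_tool(commands=[0,-0.13,0.6,0,0,0,-0.13,1.5,0,0,0,-0.13,2.4,0,0,0,-0.13,3.2,0,0,0,-0.13,3.8,0,0,0,-0.13,4.1,0,0,0,-0.13,4.2,0,0,0,-0.13,4.2,0,0,0,-0.13,4.2,0,0.3,0,-0.13,4.2,0,1])

```text
clock: 2.95
eef_pos: [676.9, -139.7, 26.9]
tool_rot: [3.14, -0.003, 0.087]
force: [0.5, -1.9, 3.1]
width: 63.9
```

servo_tool(commands=[0,0,0,0,1,0,0,0,0,1,0,0,0,0,1,0,0,0,0,1,0,0,0,0,1,0,0,0,0,1,0,0,0,0,1])

```text
clock: 3.53
eef_pos: [677.1, -140.0, 27.3]
tool_rot: [3.14, -0.003, 0.087]
force: [-0.3, -1.2, 6.9]
width: 60.9
```

```bash
python3 go.py 577.4 -314.5 80 5;python3 -c "
from cell import ctrl;import cv2
d=ctrl.get_image('wrist');cv2.imwrite('pics/w2.png',d['img'])"
```

```text
t 3.53 pos [ 677.1 -140.    27.3] yaw 5.0 tilt -0.002 -0.003 w 60.9 F [-0.3 -1.2  6.9] dist 208.0
units tx ty tz twist: [-4.58  6.61 -2.11 -0.  ]
```

View pics/w2.png

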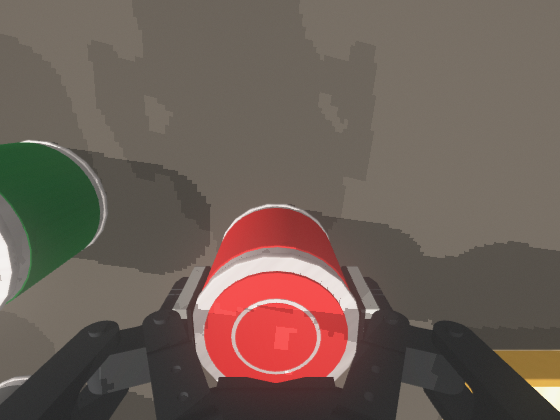

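servo_tool(commands=[0,0,-0.3,0,1,0,0,-1,0,1,0,0,-1.8,0,1,-0.3,0.5,-2.2,0,1,-1,1.4,-2.3,0,1,-1.9,2.7,-2.3,0,1,-2.8,4,-2.3,0,1,-3.6,5.2,-2.3,0,1,-4.2,6.1,-2.3,0,1,-4.58,6.61,-2.3,0,1])

```text
clock: 4.42
eef_pos: [571.4, -319.9, 82.9]
tool_rot: [3.139, 0.003, 0.081]
force: [0.1, -1.0, -2.4]
width: 60.7
```

servo_tool(commands=[0,0,0,0,1,0,0,0,0,1,0,0,0,0,1])

```text
clock: 4.67
eef_pos: [576.1, -312.7, 82.7]
tool_rot: [-3.14, -0.0, 0.088]
force: [0.9, 0.1, -3.0]
width: 60.5
```

```bash
python3 go.py 577.4 -314.5 34 5;python3 -c "
from cell import ctrl;import cv2
d=ctrl.get_image('wrist');cv2.imwrite('pics/w3.png',d['img'])
d=ctrl.get_image('scene');cv2.imwrite('pics/s3.png',d['img'])"
```

```text
t 4.67 pos [ 576.1 -312.7   82.7] yaw 5.0 tilt -0.001 -0.0 w 60.5 F [ 0.9  0.1 -3. ] dist 49.0
units tx ty tz twist: [0.05 0.08 1.95 0.  ]
```

View pics/w3.png

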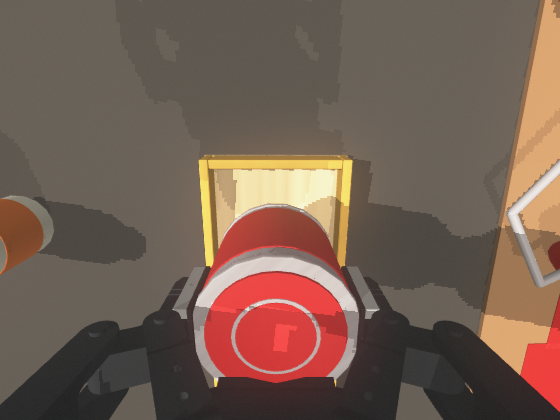

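View pics/s3.png

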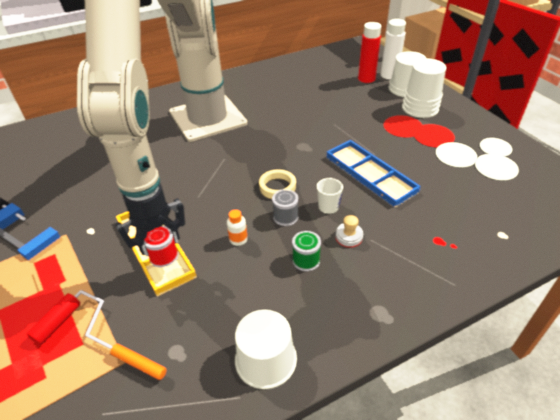

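```bash
python3 -c "
from cell import ctrl
from h import *
d=ctrl.get_image('wrist')
for uv in ((201,159),(350,159)): print(cast(d['K'],d['T'],uv,24).round(1))"; python3 go.py 577 -315 34 5
```

```text
[ 622.  -261.5   24. ]
[ 630.4 -353.6   24. ]
t 4.82 pos [ 576.8 -311.8   82.7] yaw 5.1 tilt -0.001 -0.0 w 60.9 F [-0.  -0.2 -2.8] dist 49.0
units tx ty tz twist: [-0.01  0.13  1.95  0.02]
```

servo_tool(commands=[0,0.05,0.4,0,1,0,0.05,0.9,0,1,0,0.05,1.35,0,1,0,0.05,1.65,0,1,0,0.05,1.82,0,1,0,0.05,1.9,0,1,0,0.05,1.94,0,1,0,0.05,1.96,0,1,0,0.05,1.96,0,1,0,0.05,1.96,0,1])

```text
clock: 5.65
eef_pos: [576.4, -315.1, 34.3]
tool_rot: [3.141, -0.001, 0.087]
force: [0.6, 0.2, -2.2]
width: 60.6
```

```bash
python3 go.py 577 -315 33 5; python3 go.py 577 -315 33 5|head -1
```

```text
t 5.65 pos [ 576.4 -315.1   34.3] yaw 5.0 tilt -0.001 -0.001 w 60.6 F [ 0.6  0.2 -2.2] dist 1.0
units tx ty tz twist: [ 0.02 -0.    0.05 -0.  ]
t 5.65 pos [ 576.4 -315.1   34.3] yaw 5.0 tilt -0.001 -0.001 w 60.6 F [ 0.6  0.2 -2.2] dist 1.0
```

servo_tool(commands=[0,0,0.03,0,1,0,0,0.06,0,1,0,0,0.06,0,1])

```text
clock: 5.9
eef_pos: [576.4, -315.1, 33.3]
tool_rot: [3.141, -0.001, 0.087]
force: [-1.8, 0.1, 3.3]
width: 60.8
```

Contact with the floor: the force went from -2.2 to +3.3. I open and rise.

servo_tool(commands=[0,0,0,0,0.5,0,0,0,0,0,0,0,0,0,0,0,0,0,0,0,0,0,0,0,0,0,0,-0.3,0,0,0,0,-1,0,0,0,0,-2,0,0,0,0,-3,0,0,0,0,-4,0,0])

```text
clock: 6.73
eef_pos: [576.0, -314.8, 133.7]
tool_rot: [-3.142, 0.0, 0.087]
force: [0.3, -0.0, 0.6]
width: 85.5
```

```bash
python3 go.py 558 -128.3 135 5; python3 -c "
from cell import ctrl;import cv2
d=ctrl.get_image('wrist');cv2.imwrite('pics/w4.png',d['img'])"
```

```text
t 6.73 pos [ 576.  -314.8  133.7] yaw 5.0 tilt -0.0 0.0 w 85.5 F [ 0.3 -0.   0.6] dist 187.0
units tx ty tz twist: [-0.07 -7.5  -0.05 -0.  ]
```

View pics/w4.png

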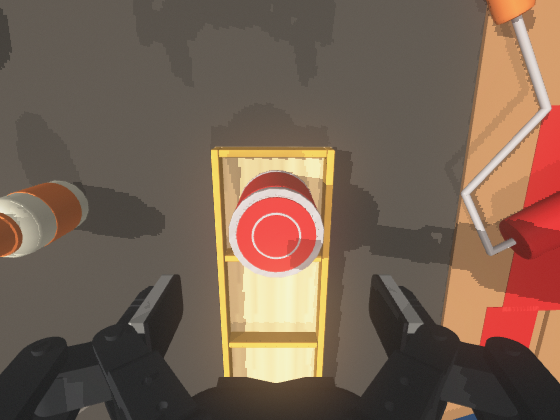

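The red tin stands centred in the far bay, lid at (277,236), between the rims at 215 and 330. Next is the hardener.

servo_tool(commands=[0,-0.8,-0.1,0,0,0,-2.2,-0.1,0,0,0,-3.7,-0.1,0,0,0,-5.1,-0.1,0,0,0,-6.3,-0.1,0,0,0,-7.1,-0.1,0,0,-0.07,-7.45,0,0,0,-0.07,-7.5,0,0,0,-0.07,-7.5,0,0,0,-0.07,-7.5,0,0,0])

```text
clock: 7.62
eef_pos: [558.2, -130.6, 132.5]
tool_rot: [3.14, -0.0, 0.085]
force: [-0.1, -0.0, -0.0]
width: 85.2
```

```bash
cat > look.py <<'E'
import sys,cv2
from cell import ctrl
from h import *
n=sys.argv[1];d=ctrl.get_image('wrist');cv2.imwrite(f'pics/{n}.png',d['img'])
a=list(map(float,sys.argv[2:]))
if a: print(proj(d['K'],d['T'],a).round(1))
E
python3 go.py 558 -128.3 28 5; python3 look.py w5 558 -128.3 90
```

```text
t 7.62 pos [ 558.2 -130.6  132.5] yaw 4.8 tilt -0.002 -0.0 w 85.2 F [-0.1 -0.  -0. ] dist 104.0
units tx ty tz twist: [ 0.   -0.09  4.18 -0.03]
[271.1 243.1]
```

View pics/w5.png

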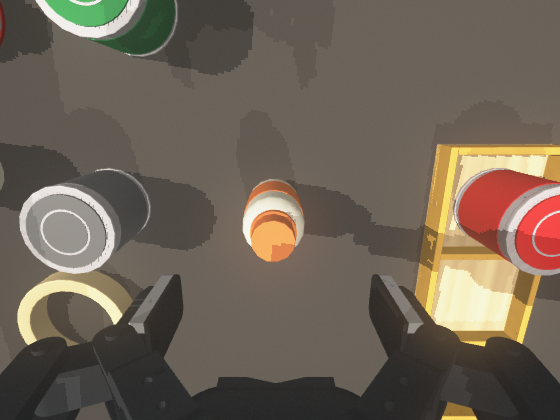

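Cap at (273,239) against a predicted (271,243), about 2 mm off. I descend.

servo_tool(commands=[0.05,-0.03,0.6,0,0,0.05,-0.03,1.5,0,0,0.05,-0.03,2.4,0,0,0.05,-0.03,3.2,0,0,0.05,-0.03,3.8,0,0,0.05,-0.03,4.1,0,0,0.05,-0.03,4.2,0,0,0.05,-0.03,4.2,0,0.3,0.05,-0.03,4.2,0,0.6,0.05,-0.03,4.2,0,1])

```text
clock: 8.5
eef_pos: [560.0, -127.8, 28.3]
tool_rot: [3.141, -0.002, 0.087]
force: [0.7, 0.3, 0.2]
width: 51.6
```

servo_tool(commands=[0,0,0,0,1,0,0,0,0,1,0,0,0,0,1,0,0,0,0,1,0,0,0,0,1,0,0,0,0,1,0,0,0,0,1])

```text
clock: 9.08
eef_pos: [560.1, -127.8, 28.6]
tool_rot: [3.141, -0.002, 0.087]
force: [-0.3, -0.3, 7.2]
width: 43.0
```

```bash
python3 go.py 487.5 -321 95 5; python3 look.py w6
```

```text
t 9.08 pos [ 560.1 -127.8   28.6] yaw 5.0 tilt -0.001 -0.002 w 43.0 F [-0.3 -0.3  7.2] dist 217.0
units tx ty tz twist: [-3.57  7.45 -2.65 -0.  ]
```

View pics/w6.png

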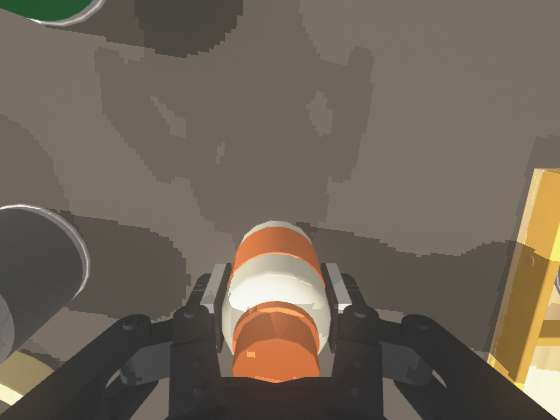

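servo_tool(commands=[0,0,-0.3,0,1,0,0,-1,0,1,0,0,-2,0,1,-0.4,0.6,-2.6,0,1,-1,1.8,-2.7,0,1,-1.7,3.2,-2.7,0,1,-2.3,4.7,-2.7,0,1,-3,6,-2.7,0,1,-3.4,7,-2.7,0,1,-3.57,7.45,-2.7,0,1])

```text
clock: 9.97
eef_pos: [483.7, -326.1, 95.4]
tool_rot: [3.138, 0.001, 0.081]
force: [-0.3, -0.7, -2.6]
width: 43.0
```

servo_tool(commands=[0,0,0,0,1,0,0,0,0,1,0,0,0,0,1])

```text
clock: 10.22
eef_pos: [487.6, -318.0, 94.8]
tool_rot: [-3.14, -0.001, 0.09]
force: [0.4, 0.9, -1.8]
width: 42.7
```

```bash
python3 go.py 487.5 -321 34.5 5; python3 look.py w7
```

```text
t 10.22 pos [ 487.6 -318.    94.8] yaw 5.1 tilt -0.002 -0.001 w 42.7 F [ 0.4  0.9 -1.8] dist 60.0
units tx ty tz twist: [-0.02  0.12  2.41  0.02]
```

View pics/w7.png

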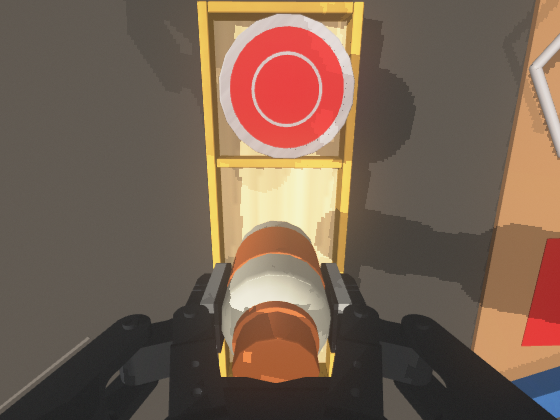

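servo_tool(commands=[0,0,0.5,0,1,0,0,1.1,0,1,0,0,1.6,0,1,0,0,2,0,1,0,0,2.2,0,1,0,0,2.3,0,1,0,0,2.34,0,1,0,0,2.36,0,1,0,0,2.36,0,1,0,0,2.36,0,1])

```text
clock: 11.1
eef_pos: [486.8, -320.9, 36.3]
tool_rot: [3.141, -0.001, 0.087]
force: [-0.6, 0.3, -1.4]
width: 43.1
```

servo_tool(commands=[0,0,0.03,0,1,0,0,0.06,0,1,0,0,0.06,0,1])

```text
clock: 11.35
eef_pos: [486.7, -320.9, 34.7]
tool_rot: [3.141, -0.001, 0.087]
force: [0.6, -0.3, 0.7]
width: 42.5
```

servo_tool(commands=[0,0,0.02,0,1,0,0,0.02,0,1,0,0,0.02,0,0.5,0,0,0.02,0,0,0,0,0.02,0,0,0,0,0.02,0,0,0,0,0.02,0,0,0,0,0.02,0,0,0,0,-0.3,0,0,0,0,-1,0,0])

```text
clock: 12.18
eef_pos: [485.1, -319.7, 58.1]
tool_rot: [-3.139, 0.003, 0.087]
force: [-0.1, -0.5, 0.3]
width: 85.3
```

servo_tool(commands=[0,0,-1,0,0,0,0,-2,0,0,0,0,-3,0,0,0,0,-3.2,0,0,0,0,-3.2,0,0])

```text
clock: 12.6
eef_pos: [487.8, -321.5, 141.8]
tool_rot: [3.139, -0.004, 0.087]
force: [0.6, -0.3, -0.2]
width: 85.8
```

```bash
python3 go.py 565.5 128.5 140 7; python3 look.py w8
```

```text
t 12.6 pos [ 487.8 -321.5  141.8] yaw 5.0 tilt -0.003 -0.004 w 85.8 F [ 0.6 -0.3 -0.2] dist 457.0
units tx ty tz twist: [  4.66 -17.66   0.07  -0.34]
```

View pics/w8.png

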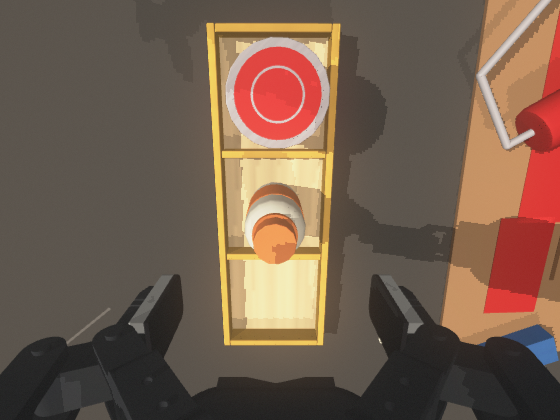

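The hardener is upright in the middle bay. Next is the cup.

servo_tool(commands=[0.2,-0.7,0,0,0,0.5,-2,0,0,0,0.9,-3.5,0,0,0,1.3,-5,0,0,0,1.7,-6.5,0,0,0,2.1,-8,0,0,0,2.5,-9.5,0,0,0,2.9,-11,0,0,0,3.3,-12.5,0,0,0,3.7,-14,0,0,0])

```text
clock: 13.48
eef_pos: [547.0, 37.9, 137.7]
tool_rot: [3.141, 0.003, 0.087]
force: [2.0, 0.5, 0.0]
width: 85.6
```

servo_tool(commands=[0,0,0,0,0,0,0,0,0,0,0,0,0,0,0])

```text
clock: 13.73
eef_pos: [547.1, 35.5, 138.1]
tool_rot: [3.141, 0.003, 0.087]
force: [-0.2, -1.4, 0.4]
width: 85.1
```

```bash
python3 go.py 565.5 128.5 130 5; python3 look.py w9 565.5 128.5 72
```

```text
t 13.73 pos [547.1  35.5 138.1] yaw 5.0 tilt -0.001 0.003 w 85.1 F [-0.2 -1.4  0.4] dist 95.0
units tx ty tz twist: [ 1.06 -3.64  0.32  0.  ]
[137.6 192. ]
```

View pics/w9.png

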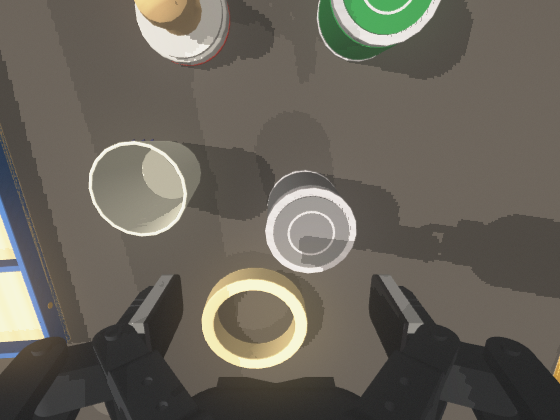

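Cup rim centre at (138,189), against a predicted (137.6,192). I move over it and descend.

servo_tool(commands=[0.3,-0.9,0,0,0,0.7,-2.2,0,0,0,1,-3.2,0,0,0,1.08,-3.62,0.3,0,0,1.08,-3.64,0.7,0,0,1.08,-3.64,0.7,0,0])

```text
clock: 14.28
eef_pos: [565.2, 126.7, 119.3]
tool_rot: [3.14, 0.005, 0.086]
force: [-0.2, -0.8, 0.4]
width: 85.6
```

```bash
python3 go.py 565.5 128.5 26 5; python3 look.py w10 565.5 128.5 72
```

```text
t 14.28 pos [565.2 126.7 119.3] yaw 4.9 tilt -0.002 0.005 w 85.6 F [-0.2 -0.8  0.4] dist 93.0
units tx ty tz twist: [ 0.02 -0.07  3.73 -0.01]
[271.9 239.2]
```

View pics/w10.png

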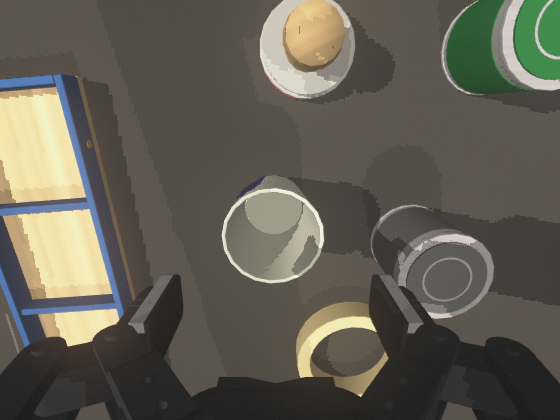

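servo_tool(commands=[0.05,-0.03,0.6,0,0,0.05,-0.03,1.4,0,0,0.05,-0.03,2.2,0,0,0.05,-0.03,2.9,0,0,0.05,-0.03,3.4,0,0,0.05,-0.03,3.65,0,0,0.05,-0.03,3.73,0,0,0.05,-0.03,3.73,0,0.2,0.05,-0.03,3.73,0,0.4,0.05,-0.03,3.73,0,1])

```text
clock: 15.17
eef_pos: [569.5, 129.7, 30.1]
tool_rot: [-3.142, -0.002, 0.087]
force: [0.0, -0.5, -0.2]
width: 63.3
```

servo_tool(commands=[0,0,0,0,1,0,0,0,0,1,0,0,0,0,1,0,0,0,0,1,0,0,0,0,1])

```text
clock: 15.58
eef_pos: [569.6, 129.7, 30.0]
tool_rot: [3.141, -0.003, 0.087]
force: [-0.4, -1.7, 6.5]
width: 63.1
```

servo_tool(commands=[0,0,-0.2,0,1,0,0,-0.5,0,1,0,0,-0.8,0,1,0,0,-0.8,0,1])

```text
clock: 15.92
eef_pos: [569.5, 130.4, 50.4]
tool_rot: [-3.141, -0.003, 0.087]
force: [-0.2, -0.8, 0.9]
width: 63.3
```

```bash
python3 go.py 398.5 -329 140 5; python3 look.py w11
```

```text
t 15.92 pos [569.5 130.4  50.4] yaw 5.0 tilt -0.001 -0.003 w 63.3 F [-0.2 -0.8  0.9] dist 498.0
units tx ty tz twist: [-8.41 17.71 -3.58 -0.  ]
```

View pics/w11.png

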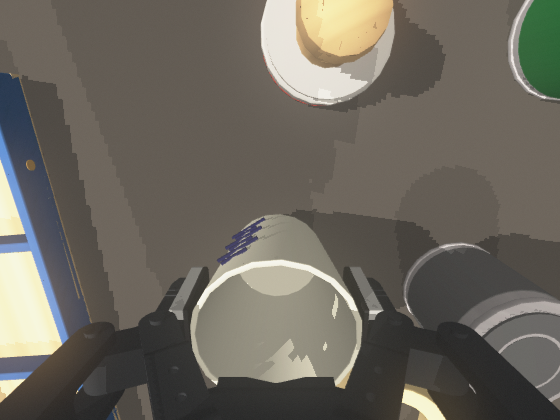

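servo_tool(commands=[0,0,-0.7,0,1,0,0,-1.8,0,1,0,0,-3,0,1,-0.2,0.5,-3.7,0,1,-0.8,1.6,-3.8,0,1,-1.4,2.9,-3.8,0,1,-2,4.2,-3.8,0,1,-2.6,5.5,-3.8,0,1,-3.2,6.8,-3.8,0,1,-3.8,8,-3.8,0,1])

```text
clock: 16.8
eef_pos: [490.2, -79.4, 143.6]
tool_rot: [3.141, 0.0, 0.087]
force: [0.7, -0.1, -0.6]
width: 63.3
```

servo_tool(commands=[-0.3,0.7,0,0,1,-0.9,1.9,0,0,1,-1.5,3.2,0,0,1,-2.1,4.5,0,0,1,-2.7,5.8,0,0,1,-3.3,7.1,0,0,1,-3.9,8.3,0,0,1,-4.3,9.2,0,0,1,-4.6,9.7,0,0,1,-4.6,9.7,0,0,1])

```text
clock: 17.63
eef_pos: [395.3, -333.2, 143.5]
tool_rot: [3.139, 0.001, 0.08]
force: [0.1, -0.6, -0.5]
width: 63.3
```

servo_tool(commands=[0,0,0,0,1,0,0,0,0,1,0,0,0,0,1])

```text
clock: 17.88
eef_pos: [398.5, -327.5, 143.5]
tool_rot: [-3.141, -0.0, 0.09]
force: [0.2, -0.3, -0.6]
width: 63.3
```

```bash
python3 go.py 398.5 -329 90 5; python3 look.py w12
```

```text
t 17.88 pos [ 398.5 -327.5  143.5] yaw 5.1 tilt -0.001 -0.0 w 63.3 F [ 0.2 -0.3 -0.6] dist 54.0
units tx ty tz twist: [-0.    0.06  2.14  0.02]
```

View pics/w12.png

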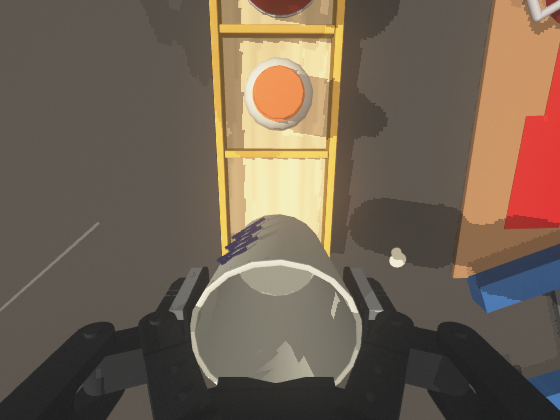

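servo_tool(commands=[0,0,0.6,0,1,0,0,1.4,0,1,0,0,2.2,0,1,0,0,2.9,0,1,0,0,3.5,0,1,0,0,3.9,0,1,0,0,4.1,0,1,0,0,4.2,0,1,0,0,4.2,0,1,0,0,4.2,0,1])

```text
clock: 18.77
eef_pos: [398.1, -329.3, 39.1]
tool_rot: [3.141, -0.001, 0.087]
force: [-0.7, -0.5, 0.2]
width: 63.5
```

servo_tool(commands=[0,0,0.03,0,1,0,0,0.06,0,1,0,0,0.06,0,1])

```text
clock: 19.02
eef_pos: [397.8, -329.3, 37.4]
tool_rot: [3.141, -0.001, 0.087]
force: [0.4, 0.0, -0.5]
width: 62.8
```

servo_tool(commands=[0,0,0.03,0,1,0,0,0.05,0,1,0,0,0.05,0,1])

```text
clock: 19.27
eef_pos: [397.8, -329.3, 36.0]
tool_rot: [3.141, -0.0, 0.087]
force: [-1.0, -0.8, 1.7]
width: 63.0
```

servo_tool(commands=[0,0,0.01,0,0.2,0,0,0.01,0,0.1,0,0,0.01,0,0,0,0,0.01,0,0,0,0,0.01,0,0,0,0,0,0,0,0,0,-0.3,0,0,0,0,-1,0,0,0,0,-2,0,0,0,0,-3,0,0])

```text
clock: 20.1
eef_pos: [397.2, -328.8, 111.7]
tool_rot: [-3.141, 0.001, 0.087]
force: [-0.1, -0.2, -0.7]
width: 85.1
```

servo_tool(commands=[0,0,-1,0,0,0,0,-1.2,0,0,0,0,-1.2,0,0])

```text
clock: 20.35
eef_pos: [398.8, -330.0, 143.0]
tool_rot: [3.139, -0.003, 0.087]
force: [-0.3, -0.4, 0.1]
width: 85.6
```

```bash
python3 go.py 546.5 9.5 140 5; python3 look.py w13
```

```text
t 20.35 pos [ 398.8 -330.   143. ] yaw 5.0 tilt -0.003 -0.003 w 85.6 F [-0.3 -0.4  0.1] dist 370.0
units tx ty tz twist: [  7.07 -13.02   0.12  -0.  ]
```

View pics/w13.png

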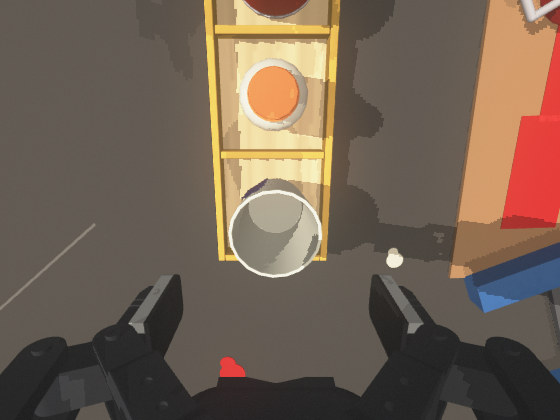

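The cup stands in the near bay. Next is the grey tin.

servo_tool(commands=[0.3,-0.6,0,0,0,1,-1.8,0,0,0,1.7,-3.1,0,0,0,2.4,-4.4,0,0,0,3.1,-5.7,0,0,0,3.8,-7,0,0,0,4.5,-8.3,0,0,0,5.2,-9.6,0,0,0,5.9,-10.9,0,0,0,6.4,-11.8,0,0,0])

```text
clock: 21.23
eef_pos: [531.4, -17.1, 139.2]
tool_rot: [-3.14, 0.002, 0.091]
force: [0.5, 0.4, 0.7]
width: 85.4
```

servo_tool(commands=[0,0,0,0,0,0,0,0,0,0,0,0,0,0,0])

```text
clock: 21.48
eef_pos: [530.1, -22.2, 139.6]
tool_rot: [3.141, 0.003, 0.087]
force: [-1.0, -0.1, 0.1]
width: 85.6
```

```bash
python3 go.py 546.5 9.5 130 8; python3 look.py w14 546.5 9.5 70
```

```text
t 21.48 pos [530.1 -22.2 139.6] yaw 5.0 tilt -0.001 0.003 w 85.6 F [-1.  -0.1  0.1] dist 37.0
units tx ty tz twist: [ 0.76 -1.21  0.38 -0.51]
[230.6 201.3]
```

View pics/w14.png

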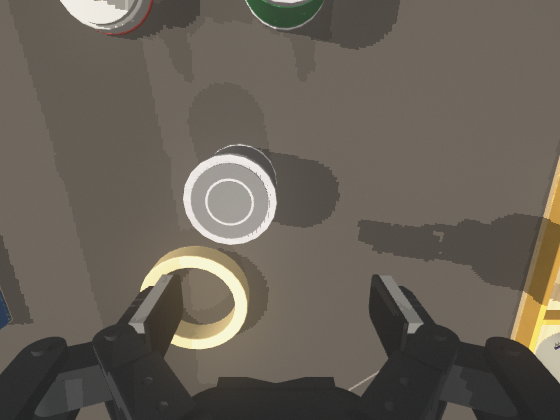

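Lid at (230,201), matching the prediction exactly.

servo_tool(commands=[0.3,-0.5,0,-0.3,0,0.6,-1,0.2,-0.6,0,0.76,-1.2,0.9,-0.8,0,0.76,-1.21,1.8,-0.8,0,0.76,-1.21,2.7,-0.8,0,0.76,-1.21,3.5,-0.8,0,0.76,-1.21,4.1,-0.8,0,0.76,-1.21,4.4,-0.8,0,0.76,-1.21,4.52,-0.8,0,0.76,-1.21,4.52,-0.8,0])

```text
clock: 22.37
eef_pos: [547.7, 10.8, 27.3]
tool_rot: [-3.141, 0.001, 0.171]
force: [-0.9, -0.2, 0.1]
width: 85.4
```

servo_tool(commands=[0,0,0,0,0.3,0,0,0,0,1,0,0,0,0,1,0,0,0,0,1,0,0,0,0,1,0,0,0,0,1,0,0,0,0,1,0,0,0,0,1])

```text
clock: 23.03
eef_pos: [548.6, 10.6, 29.2]
tool_rot: [3.142, -0.002, 0.171]
force: [-1.6, 0.9, 6.7]
width: 60.6
```

```bash
python3 go.py 509.4 301.2 125 9.6; python3 look.py w15
```

```text
t 23.03 pos [548.6  10.6  29.2] yaw 9.8 tilt -0.0 -0.002 w 60.6 F [-1.6  0.9  6.7] dist 308.0
units tx ty tz twist: [  0.43 -11.72  -3.83   0.03]
```

View pics/w15.png

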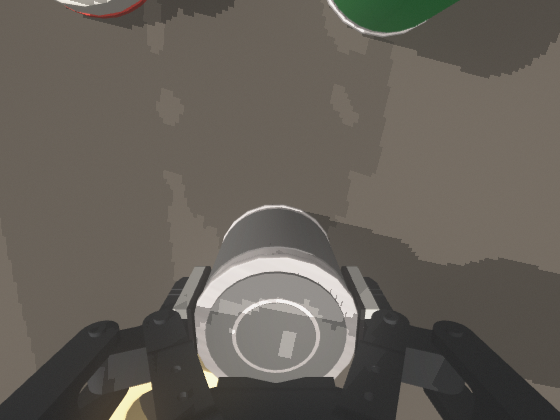

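servo_tool(commands=[0,0,-0.4,0,1,0,0,-1.2,0,1,0,-0.3,-1.9,0,1,0,-1.1,-2.3,0,1,0,-2.4,-2.4,0,1,0.1,-3.8,-2.4,0,1,0.2,-5.2,-2.4,0,1,0.2,-6.5,-2.4,0,1,0.3,-7.8,-2.4,0,1,0.3,-9,-2.4,0,1])

```text
clock: 23.92
eef_pos: [516.5, 235.7, 88.5]
tool_rot: [-3.141, -0.001, 0.172]
force: [1.4, 0.7, -3.0]
width: 60.7
```

servo_tool(commands=[0,0,0,0,1,0,0,0,0,1,0,0,0,0,1])

```text
clock: 24.17
eef_pos: [516.7, 232.7, 88.1]
tool_rot: [3.141, 0.0, 0.171]
force: [-0.0, -1.8, -1.8]
width: 60.7
```

```bash
python3 go.py 509.4 301.2 90 9.6; python3 look.py w16 509.4 301.2 6
```

```text
t 24.17 pos [516.7 232.7  88.1] yaw 9.8 tilt -0.001 0.0 w 60.7 F [-0.  -1.8 -1.8] dist 69.0
units tx ty tz twist: [ 0.18 -2.75 -0.07  0.03]
[181.  216.1]
```

View pics/w16.png

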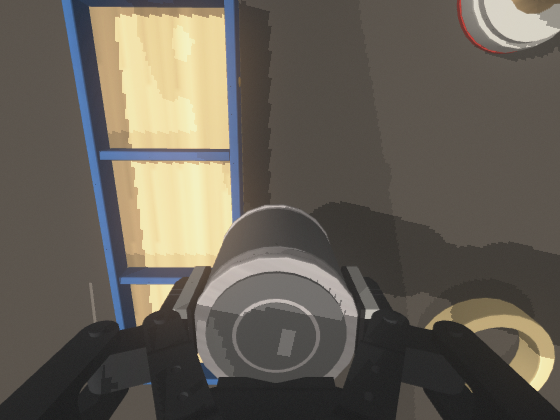

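servo_tool(commands=[0,-0.5,0,0,1,0.1,-1.3,0,0,1,0.15,-2.1,0,0,1,0.18,-2.6,0,0,1,0.18,-2.75,0,0,1,0.18,-2.75,0,0,1,0.18,-2.75,0,0,1,0.18,-2.75,0,0,1])

```text
clock: 24.88
eef_pos: [510.0, 300.0, 87.8]
tool_rot: [3.14, 0.0, 0.169]
force: [0.3, -0.1, -2.3]
width: 60.3
```

```bash
python3 go.py 509.4 301.2 36 9.6; python3 look.py w17
```

```text
t 24.88 pos [510.  300.   87.8] yaw 9.7 tilt -0.002 0.0 w 60.3 F [ 0.3 -0.1 -2.3] dist 52.0
units tx ty tz twist: [-0.01 -0.05  2.07  0.01]
```

View pics/w17.png

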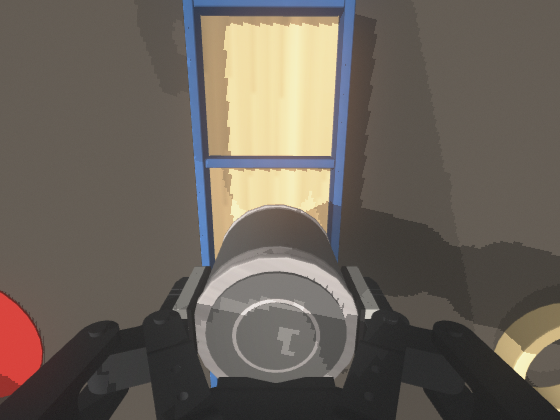

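```bash
python3 - <<'E'
from cell import ctrl
from h import *
d=ctrl.get_image('wrist')
a,b=[cast(d['K'],d['T'],uv,22) for uv in ((206,163),(335,162))]
m=(a+b)/2; print(a.round(1),b.round(1),m.round(1), (m[:2]-45*np.array([np.cos(.168),np.sin(.168)])).round(1))
E
python3 go.py 509.4 301.2 36 9.6
```

```text
[547.8 351.5  22. ] [562.4 269.7  22. ] [555.1 310.6  22. ] [510.7 303.1]
t 24.98 pos [510.  300.3  87.8] yaw 9.7 tilt -0.001 0.0 w 60.8 F [-0.8  0.8 -3.2] dist 52.0
units tx ty tz twist: [-0.02 -0.04  2.07  0.01]
```

servo_tool(commands=[0,-0.08,0.4,0,1,0,-0.08,0.9,0,1,0,-0.08,1.35,0,1,0,-0.08,1.65,0,1,0,-0.08,1.85,0,1,0,-0.08,1.95,0,1,0,-0.08,2,0,1,0,-0.08,2,0,1,0,-0.08,2,0,1])

```text
clock: 25.73
eef_pos: [509.6, 304.1, 38.1]
tool_rot: [-3.141, -0.001, 0.171]
force: [0.9, -0.2, -2.2]
width: 60.9
```

servo_tool(commands=[0,0,0.03,0,1,0,0,0.06,0,1,0,0,0.06,0,1])

```text
clock: 25.98
eef_pos: [509.4, 304.0, 36.5]
tool_rot: [-3.141, -0.0, 0.171]
force: [0.2, 0.1, -1.7]
width: 61.1
```

servo_tool(commands=[0,0,0.03,0,1,0,0,0.06,0,1,0,0,0.06,0,1])

```text
clock: 26.23
eef_pos: [509.4, 304.0, 35.2]
tool_rot: [-3.141, -0.0, 0.171]
force: [-1.4, -0.7, 1.0]
width: 61.0
```

servo_tool(commands=[0,0,0.01,0,0.5,0,0,0.01,0,0,0,0,0.01,0,0,0,0,0.01,0,0,0,0,0.01,0,0,0,0,-0.3,0,0,0,0,-1,0,0,0,0,-2,0,0,0,0,-3,0,0,0,0,-4,0,0])

```text
clock: 27.07
eef_pos: [509.1, 303.7, 136.3]
tool_rot: [3.141, 0.0, 0.171]
force: [0.6, -0.1, 0.3]
width: 85.4
```

```bash
python3 go.py 685 113 135 9.6; python3 look.py w18 685 113 66
```

```text
t 27.07 pos [509.1 303.7 136.3] yaw 9.8 tilt -0.0 0.0 w 85.4 F [ 0.6 -0.1  0.3] dist 259.0
units tx ty tz twist: [5.64 8.71 0.05 0.03]
[659.1  -5.3]
```

View pics/w18.png

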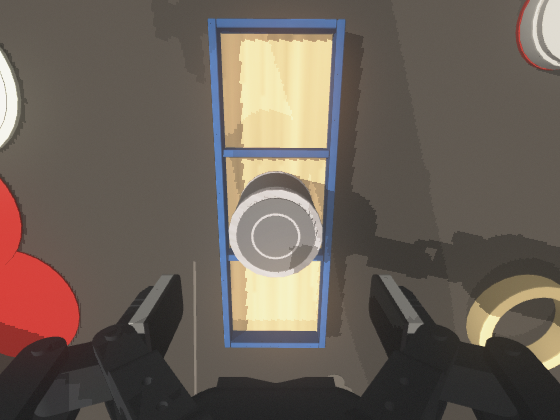

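The grey tin is in the middle bay, lid at (276,235). Next is the sander.

servo_tool(commands=[0.3,0.5,0,0,0,1,1.6,0,0,0,1.8,2.8,0,0,0,2.6,4,0,0,0,3.4,5.2,0,0,0,4.2,6.5,0,0,0,4.9,7.6,0,0,0,5.4,8.4,0,0,0,5.64,8.7,0,0,0,5.64,8.71,0,0,0])

```text
clock: 27.95
eef_pos: [686.7, 110.3, 134.9]
tool_rot: [3.14, -0.001, 0.167]
force: [-0.0, 0.0, 0.0]
width: 85.5
```

servo_tool(commands=[0,0,0,0,0,0,0,0,0,0,0,0,0,0,0])

```text
clock: 28.2
eef_pos: [683.9, 116.2, 134.9]
tool_rot: [-3.14, 0.001, 0.174]
force: [-0.1, -0.2, -0.4]
width: 85.4
```

```bash
python3 go.py 685 113 30 9.6; python3 look.py w19 685 113 66
```

```text
t 28.2 pos [683.9 116.2 134.9] yaw 10.0 tilt -0.002 0.001 w 85.4 F [-0.1 -0.2 -0.4] dist 105.0
units tx ty tz twist: [0.02 0.14 4.19 0.06]
[280.1 227.5]
```

View pics/w19.png

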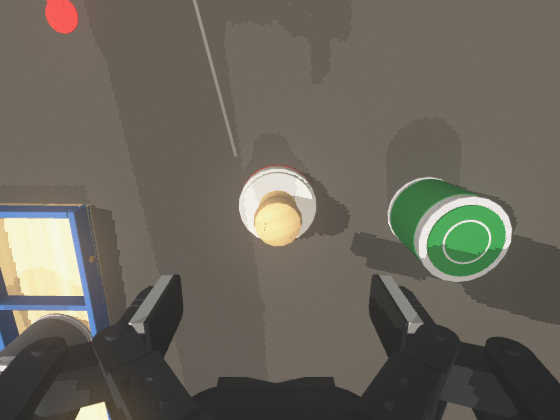

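servo_tool(commands=[0.06,0.05,0.6,0,0,0.06,0.05,1.5,0,0,0.06,0.05,2.4,0,0,0.06,0.05,3.2,0,0,0.06,0.05,3.8,0,0,0.06,0.05,4.1,0,0,0.06,0.05,4.2,0,0,0.06,0.05,4.2,0,0.3,0.06,0.05,4.2,0,0.6,0.06,0.05,4.2,0,0.6])

```text
clock: 29.08
eef_pos: [688.0, 112.5, 31.2]
tool_rot: [3.142, -0.002, 0.171]
force: [-0.4, 1.4, -0.5]
width: 51.4
```

```bash
python3 go.py 685 113 30 9.6; python3 look.py w20 685 113 66
```

```text
t 29.08 pos [688.  112.5  31.2] yaw 9.8 tilt -0.0 -0.002 w 51.4 F [-0.4  1.4 -0.5] dist 3.0
units tx ty tz twist: [-0.11 -0.04  0.05  0.03]
[271.7 326. ]
```

View pics/w20.png

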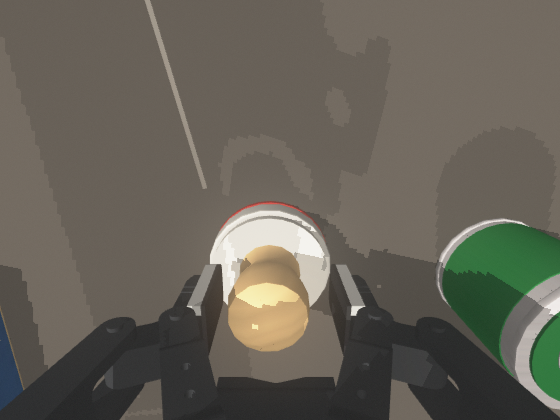

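servo_tool(commands=[0,-0.07,0,0,0.6,0,-0.07,0,0,0.6,0,-0.07,0,0,1,0,-0.07,0,0,1,0,-0.07,0,0,1,0,-0.07,0,0,1,0,-0.07,0,0,1,0,-0.07,0,0,1,0,-0.07,0,0,1,0,-0.07,0,0,1])

```text
clock: 29.97
eef_pos: [687.7, 113.6, 31.4]
tool_rot: [3.141, -0.002, 0.17]
force: [-0.9, -0.9, 6.0]
width: 33.9
```

servo_tool(commands=[0,0,-0.3,0,1,0,0,-1,0,1,0,0,-1.8,0,1,0,0,-2.2,0,1,0,0,-2.2,0,1])

```text
clock: 30.38
eef_pos: [688.6, 114.6, 87.8]
tool_rot: [-3.141, -0.005, 0.171]
force: [0.0, -0.3, -1.2]
width: 33.8
```

```bash
python3 go.py 599.2 317.5 88 9.6; python3 look.py w21
```

```text
t 30.38 pos [688.6 114.6  87.8] yaw 9.8 tilt -0.0 -0.005 w 33.8 F [ 0.  -0.3 -1.2] dist 222.0
units tx ty tz twist: [-2.14 -8.61 -0.01  0.03]
```

View pics/w21.png

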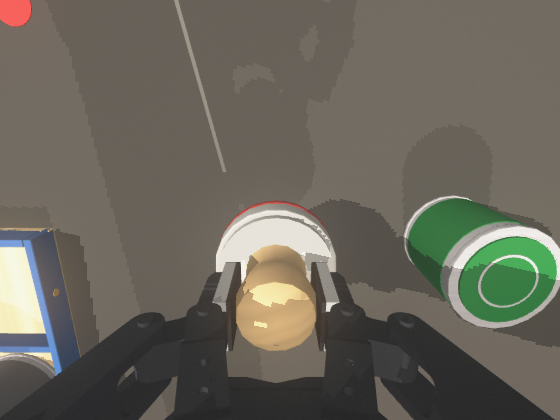

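servo_tool(commands=[-0.1,-0.6,0,0,1,-0.4,-1.7,0,0,1,-0.7,-3,0,0,1,-1,-4.3,0,0,1,-1.3,-5.6,0,0,1,-1.7,-6.8,0,0,1,-1.9,-7.8,0,0,1,-2.1,-8.4,0,0,1,-2.14,-8.61,0,0,1,-2.14,-8.61,0,0,1])

```text
clock: 31.27
eef_pos: [595.8, 318.7, 83.9]
tool_rot: [-3.142, 0.002, 0.174]
force: [0.6, 0.7, -1.5]
width: 33.7
```

servo_tool(commands=[0,0,0,0,1,0,0,0,0,1,0,0,0,0,1,0,0,0,0,1])

```text
clock: 31.6
eef_pos: [598.3, 315.1, 84.9]
tool_rot: [3.141, -0.0, 0.168]
force: [-0.2, -0.7, -1.0]
width: 34.0
```

```bash
python3 go.py 599.2 317.5 40 9.6; python3 look.py w22
```

```text
t 31.6 pos [598.3 315.1  84.9] yaw 9.6 tilt -0.001 -0.0 w 34.0 F [-0.2 -0.7 -1. ] dist 45.0
units tx ty tz twist: [ 0.05 -0.09  1.79  0.01]
```

View pics/w22.png

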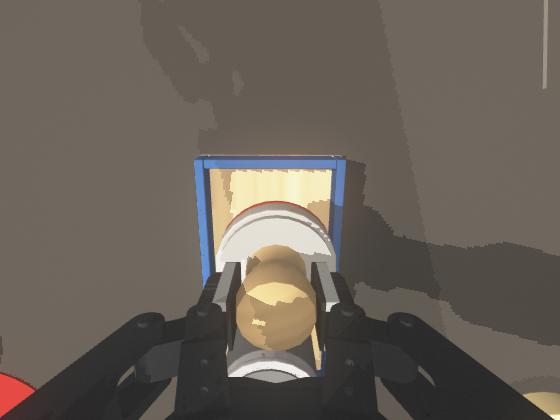

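```bash
python3 - <<'E'
from cell import ctrl
from h import *
d=ctrl.get_image('wrist');K,T=d['K'],d['T']
u=np.array([np.cos(.168),np.sin(.168)])
a,b=[cast(K,T,uv,24) for uv in ((196,158),(345,158))]; m=((a+b)/2)[:2]
print("bay",a.round(1),b.round(1),(m-48*u).round(1))
f=cast(K,T,(276,202),54)[:2]; l=cast(K,T,(216,263),76);r=cast(K,T,(336,263),76)
print("disc centre",(f-33*u).round(1),((l+r)/2).round(1),np.linalg.norm(l-r))
E
python3 go.py 599.2 317.5 40 9.6
```

```text
bay [638.9 372.7  24. ] [654.6 280.7  24. ] [599.4 318.7]
disc centre [594.9 314.4] [601.2 315.4  76. ] 62.16123949355552
t 31.7 pos [597.9 315.9  84.9] yaw 9.7 tilt -0.0 -0.0 w 34.0 F [ 0.1  0.1 -2.2] dist 45.0
units tx ty tz twist: [ 0.06 -0.05  1.8   0.02]
```

servo_tool(commands=[0.1,-0.1,0.3,0,1,0.1,-0.1,0.8,0,1,0.1,-0.1,1.2,0,1,0.1,-0.1,1.5,0,1,0.1,-0.1,1.68,0,1,0.1,-0.1,1.76,0,1,0.1,-0.1,1.8,0,1,0.1,-0.1,1.8,0,1,0.1,-0.1,1.8,0,1])

```text
clock: 32.45
eef_pos: [599.7, 320.1, 40.2]
tool_rot: [-3.141, -0.001, 0.171]
force: [0.4, 0.2, -1.1]
width: 34.4
```

servo_tool(commands=[0,0,0.03,0,1,0,0,0.05,0,1,0,0,0.05,0,1])

```text
clock: 32.7
eef_pos: [599.4, 320.1, 38.8]
tool_rot: [-3.141, -0.0, 0.171]
force: [-0.1, -0.4, -0.6]
width: 34.3
```

servo_tool(commands=[0,0,0.02,0,1,0,0,0.05,0,1,0,0,0.05,0,1])

```text
clock: 32.95
eef_pos: [599.4, 320.0, 37.4]
tool_rot: [-3.142, -0.0, 0.171]
force: [-0.2, 0.9, 0.0]
width: 34.0
```

servo_tool(commands=[0,0,0.02,0,1,0,0,0.03,0,1,0,0,0.03,0,1])

```text
clock: 33.2
eef_pos: [599.4, 320.0, 37.4]
tool_rot: [-3.141, -0.0, 0.171]
force: [-1.2, -1.8, 5.6]
width: 33.9
```

In contact (5.6 N). I release and rise.

servo_tool(commands=[0,0,0,0,0.8,0,0,0,0,0.4,0,0,0,0,0,0,0,0,0,0,0,0,0,0,0,0,0,0,0,0,0,0,-0.3,0,0,0,0,-1,0,0,0,0,-2,0,0,0,0,-3,0,0])

```text
clock: 34.03
eef_pos: [598.9, 319.6, 112.2]
tool_rot: [3.141, 0.001, 0.171]
force: [0.4, -0.1, 1.0]
width: 85.4
```

servo_tool(commands=[0,0,-1,0,0,0,0,-2,0,0,-1,0,-3,0,0,-2,0,-4,0,0,-2.5,0,-4.5,0,0,-2.5,0,-4.5,0,0])

```text
clock: 34.53
eef_pos: [536.7, 310.4, 228.3]
tool_rot: [-3.139, -0.004, 0.172]
force: [0.1, 0.2, 0.8]
width: 85.2
```

```bash
python3 look.py w23
python3 - <<'E'
from cell import ctrl
import cv2
for n in ('top','scene'): cv2.imwrite(f'pics/{n}9.png',ctrl.get_image(n)['img'])
s=ctrl.read_state(); print(s['clock'],s['eef_pos'],s['width'])
E
```

```text
34.6833 [538.23790412 309.29536335 224.01011203] 85.40757470263848
```

View pics/w23.png

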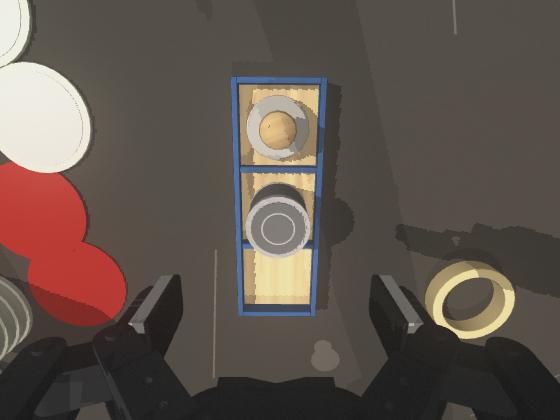

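View pics/scene9.png

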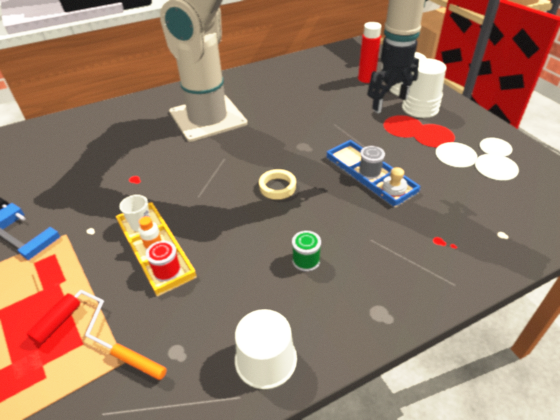

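View pics/top9.png

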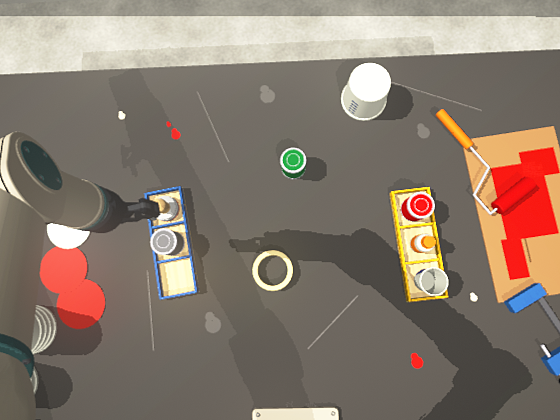

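All five stand upright: red (420,205), hardener (424,242), cup (432,281), grey (163,241), sander (167,206). Green (292,161) and the tape (272,270) have not moved. Here is a quick numeric check of the placed centres.

Run:
```python
from h import *
img,K,T=load("top")
Y=np.array([487.7,-321]);B=np.array([510.5,302.5])
for n,uv,z,c,a in (("red",(421,204.5),76,Y,.087),("cap",(428,240.5),96,Y,.087),("cup",(432.5,279.5),78,Y,.087),("grey",(163,240),76,B,.168)):
    d=cast(K,T,uv,z)[:2]-c; print(n,(d@[np.cos(a),np.sin(a)]).round(1),(d@[-np.sin(a),np.cos(a)]).round(1))
i2=cv2.imread("pics/top9.png")
for im in (img,i2):
    h=cv2.cvtColor(im,cv2.COLOR_BGR2HSV);H,S,V=cv2.split(h)
    for m,(x0,y0,x1,y1) in (((H>50)&(H<90)&(S>100),(275,140,310,185)),((H>15)&(H<35)&(S>30)&(V>150),(248,245,300,295))):
        q=np.argwhere(m[y0:y1,x0:x1]); print((q.mean(0)[::-1]+[x0,y0]).round(1))
```

```text
red 87.3 -3.1
cap 0.2 1.3
cup -89.1 -0.1
grey -1.7 -0.8
[292.8 162.8]
[272.  269.9]
[292.8 162.8]
[271.8 267.7]
```

```bash
python3 -c "
from cell import ctrl
print(ctrl.finish_job())"
```

```text
the job is handed in; nothing more can be done
None
```

Both kits are made up and the job is handed in at about 35 s of the 128 s allowed; the hand-in gives no verdict.

| Tray | Far bay | Middle bay | Near bay |
|---|---|---|---|
| Yellow | red tin | hardener | cup |
| Blue | sanding pad | grey tin | empty |

I lowered each thing slowly to the tray floor before opening the gripper. The contact force was under 6 N, and for the hardener only 0.7 N, close to noise.

**Last checks:** all five look upright and released in the top and scene pictures. In the top view the two tins, the bottle cap and the cup rim lie within about 3 mm of their bay centres. The sanding pad was checked by eye only, in the wrist view, where it sits inside its bay.

**One disagreement:** the green tin's colour mask had not moved. The tape's mask centre shifted 2.2 px (about 5 mm). I put that down to the arm's changed shadow, because the ring looks to be in the same place in the pictures, but I did not check it further. Even if real, it is well under the 20 mm limit.

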